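# Shift the bench-mounted gear selector from second into third

## Task

The simulator gear shifter on the bench is being tested and has been left in second. Push its lever with the fingertips, gently and without gripping the knob: forward (away from you) out of second to neutral, across to the right, then forward until it is fully home in third, and leave it there. Do not run into first or fourth on the way, and leave the other things on the bench where they are.

Things in the scene. Friction and masses are not known exactly. Their poses are not given: they have to be found in the camera images.
- shifter: Gear shifter fixed on the bench: grey housing 130 x 106 mm on a dark base plate 190 mm (x) by 140 mm (y), 10 mm thick, under a bright gate plate 140 x 116 mm with an H slot. Origin on the bench under the middle of the H. Its x axis is FORWARD (roughly away from the robot), y is LEFT, z up. First is front left (+x,+y), second rear left (-x,+y), third front right (+x,-y), fourth rear right (-x,-y).
- gate (a point): Middle of the H slot in the gate plate's top face, 106 mm above the bench; axes as the shifter's. A cross channel (neutral) runs along y; slots along x have centre lines at y = +13 and -13 mm; all are 16 mm wide. Between the slots stand two rounded tongues 10 mm wide, in front and behind, beginning 8 mm from the middle. They hold the lever in its slot outside neutral.
- knob (a point): Point on the lever's axis in the black pear-shaped gear knob (widest, 44 mm diameter, 5 mm above it; knob from 27 mm below to 26 mm above). The lever, a steel rod 11 mm thick, turns about a pivot 35 mm above the shifter's origin; this point is 205 mm from the pivot, 240 mm above the bench when upright. It stands 55 mm behind or ahead of the middle when home in a slot and 39 mm left or right of it.
- across (a joint): Sideways lean of the lever, rad: -0.19 fully left (plane of first and second), +0.19 fully right (plane of third and fourth), hard stops at both. It can change only near neutral (tongues block it elsewhere). About 2 N at the knob moves it; it stays where it is left (friction, no spring).
- fore_aft (a joint): Forward lean of the lever, rad: -0.27 home in a rear slot, 0 in the middle of neutral, +0.27 home in a front slot, hard stops at both ends, no stop or catch at neutral. About 3 N at the knob moves it; it stays where it is left (friction, no spring). Starts somewhere in second, -0.27 to -0.19.
- spare_knob: Bystander: loose red spare gear knob, 44 mm diameter, 53 mm high, standing on the bench near the shifter. Origin at its underside.
- screwdriver: Bystander: loose screwdriver 190 mm long with an orange handle, lying beside the shifter. Origin at its underside, its x axis along its length.
- wrench: Bystander: loose steel wrench 160 mm long lying beyond the shifter. Origin at its underside, its x axis along its length.
- mug: Bystander: loose blue ceramic mug, 80 mm diameter, 92 mm high, off to one side. Origin at its underside.
- grease_jar: Bystander: loose white and blue jar, 64 mm diameter, 62 mm high, off to one side. Origin at its underside.
- solder_spool: Bystander: loose reel of solder wire, 60 mm diameter, 44 mm high, off to one side. Origin at its underside.
- sensor_carton: Bystander: loose small cardboard carton, 85 x 65 x 45 mm, off to one side. Origin at its underside.

How it is judged (in metres and radians):
On the way, in this order (a step that is already met when the one before it is completed fails the run):
1. the lever is pushed out of second into neutral (value of joint fore_aft between -0.08 and 0.1 rad and value of joint across below 0.1 rad), for 0.05 s.
2. the lever is across in the plane of third, still in neutral (value of joint across above 0.1 rad and value of joint fore_aft between -0.12 and 0.12 rad), for 0.05 s.
3. the lever is fully home in third (value of joint across above 0.12 rad and value of joint fore_aft above 0.24 rad), for 0.2 s.
At the end, for the whole second after the job is handed in: the lever stands in third, across joint above 0.12 rad and fore_aft joint above 0.24 rad (of 0.27, within about 6 mm of home at the knob), at rest; the bystanders have not been moved by more than 20 mm or lifted (all of step 3 and velocity of joint fore_aft between -0.05 and 0.05 rad/s); the robot touches nothing.
It fails at once if the lever is run into first (value of joint across below 0 rad and value of joint fore_aft above 0.13 rad).
It fails at once if the lever is run into fourth (value of joint across above 0 rad and value of joint fore_aft below -0.13 rad).
It fails at once if the shifter or its knob is gripped or pushed roughly (over 35 N) (contact force between the fingers and shifter above 35 N).
It fails at once if a loose thing on the bench is moved by more than 20 mm, or lifted (distance of any of spare_knob, screwdriver, wrench, mug, grease_jar, solder_spool, sensor_carton from where it was at the start of the episode above 0.02 m).
It also fails if it takes over 54 s, if anything falls off the work surface, if the arm or the gripper's body presses on something with over 40 N, if the wrist force passes 120 N, or if a joint passes its speed limit or range.

## Robot

A 6-joint arm with a two-finger parallel gripper is mounted at the origin on the work surface. World frame = base frame: x ahead of the robot, y to its left, z up, the work surface at z = 0. Lengths are in m, angles in degrees, forces in N, time in s.
With the tool pointing down it reaches from about 0.25 to 0.725 m from the base axis. Payload 9.7 kg.
Tool frame: the origin (TCP) lies on the centre line of the jaws, within the pads' length; the fingertips stand 22 mm ahead of it and the grasp point (between the pads) lies 3 mm ahead of it; z points along the fingers, y is the direction in which the jaws open and shut (so a half turn about z gives the same grasp; the last joint's range is limited). The gripper opens to 85 mm and grips with 20 to 120 N. Pads are 22 mm wide; open, the fingers measure 114 mm over their backs; the gripper's body (76 mm by 85 mm) begins 54 mm behind the grasp point. The pads swing forward as they close: fully open they stand 13 mm farther back than shut.
Start: joints at [70.359, 4.979, 10.078, 95.1, 0, 90], TCP at [0.185, 0.518, 0.22] pointing down, gripper open.
Joint ranges: [-179.16, 179.16], [-48.56, 103.87], [-65.8, 70.77], [-126.05, 130.52], [-82.76, 87.17], [-180, 180]. Speed limits (degrees/s): [127.2, 127.2, 147.25, 180, 180, 180].

## Interface

Orientations are given as [roll, pitch, yaw] about the fixed x, y, z axes, in that order (R = Rz(yaw) Ry(pitch) Rx(roll)).
In Python, from workcell import monitor, eyes, job gives the robot as it stands. The module is installed in compiled form; this text tells all that it offers.
- The arm moves only by the tool drive_tool, never from a script. Its argument "plan" is a list of rows, each a list of 3 entries, a list of its own where there are three numbers: the opening, from 0 (shut) to 1 (fully open), then the shift along the world's x, y, z in m, then the turn about the world's z in degrees. In form: [[gripper, [x, y, z], yaw], ...]. A call has 1 to 10 rows; each row shifts and turns the commanded pose from where the row before left it; what a row does not reach is not made up. A row lasts 1/8 s, in which the tool goes at most 62.5 mm and 10.7 degrees, less where a joint would pass 70% of its speed; a pose out of reach is approached as far as the arm can. A call is refused whole if a number of a shift passes 0.0625 or a number of a turn 10.7, either way. A call with a gripper value outside its range is refused whole. The fingers move at their own pace and stop on an object; "grip_force" is the grip in N (left out, the last holds). Time passes only in rows, so rows that do not move let the fingers close. It gives the time, the measured TCP pose, the force and the opening at its end, in the units of the state.
- monitor.get_obs(): the state, without advancing time (a new reading comes with each control period).
- eyes.camera(name): name is "side" or "top" or "wrist"; returns (picture, depth): 400x640x3 uint8, red, green, blue; 400x640 float32, m along the optical axis (not along the pixel's ray), 0 where there is no reading.
- eyes.camera_params(name): a dict with "fx", "fy", "cx", "cy" (pixels), "dist_coeffs" ([k1, k2, p1, p2, k3] as OpenCV has them; the pictures are not rectified), "extrinsics" (4x4, takes a point from world to camera coordinates); the wrist camera has in their place "mount" (4x4, takes a point from camera to tool coordinates, whose origin is the TCP and whose axes are the flange's). Camera axes: x right, y down, z forward; pixel columns grow to the right and rows downward; lengths in m; the calibration is good to about 2 mm. A picture is of the moment at which its call begins: read the wrist's pose just before it. camera_params takes no time and is no camera call.
- job.job_done(): hands the job in, once; it reports no verdict.
The state is a dict: "time": time; "q": joint angles; "qd": joint speeds; "joint_efforts": joint torques, N m; "ee_pos": TCP position; "tcp_rot": TCP orientation; "wrist_force": force on the tool from outside, world axes, zero at the start; "torque": the same for the moment, N m; "opening": finger opening in m.
Only numpy, scipy, OpenCV 4.12 (cv2) and the standard library are available. Lean on these libraries where they do the work, as an engineer would, in place of code of your own. Each camera call takes 0.05 s, during which the arm holds its last target.

## Working session

There is one attempt and no reset: what is moved stays moved. The work goes in short steps, Python scripts to look and compute and a tool call to move; the robot and the scene stay as the last step left them, time stands still between calls to the robot, and variables do not carry over. Pictures are saved under pics/ and viewed, and the job is handed in when it is done.

Besides the shell and the picture viewer there is one more tool, called after ">>>" in YAML: its name, and indented under it one key for each argument. drive_tool: Moves the arm, as the interface text tells. Its arguments: {"type":"object","properties":{"plan":{"type":"array","items":{"type":"array"}},"grip_force":{"type":"number"}},"required":["plan"]}

```bash
mkdir -p pics; cat > h.py <<'E'
import numpy as np,cv2
from workcell import monitor,eyes,job
def snap(n,f):
    o=monitor.get_obs(); im,d=eyes.camera(n); cv2.imwrite('pics/'+f,im[:,:,::-1]); np.savez('/tmp/'+f+'.npz',im=im,d=d,p=o['ee_pos'],r=o['tcp_rot']); return im,d
def w(n,u,v,d):
    P=eyes.camera_params(n); k=np.array([[P['fx'],0,P['cx']],[0,P['fy'],P['cy']],[0,0,1]])
    x=cv2.undistortPoints(np.array([[[u,v]]],float),k,np.array(P['dist_coeffs']))[0,0]
    T=np.linalg.inv(np.array(P['extrinsics'])); return T[:3,:3]@(np.array([x[0],x[1],1])*d)+T[:3,3]
def cam(n):
    T=np.linalg.inv(np.array(eyes.camera_params(n)['extrinsics'])); return T[:3,3]
def ray_z(n,u,v,z):
    a=cam(n); b=w(n,u,v,1.0); return a+(b-a)*(z-a[2])/(b[2]-a[2])
E
python3 - <<'E'
from h import *
print(monitor.get_obs())
snap('top','t0.png');snap('side','s0.png')
for n in('top','side'):print(eyes.camera_params(n))
E
```

```text
{'time': 0.0, 'q': array([7.03580899e+01, 5.01004428e+00, 1.00341002e+01, 9.50968574e+01,
       4.87148973e-04, 8.99991749e+01]), 'qd': array([ 0.09706437,  0.03594244, -0.07066814, -0.00204934,  0.00650043,
       -0.0873235 ]), 'joint_efforts': array([ 2.44758558e-04, -5.20395827e+01,  4.64800930e+01,  1.63754012e-02,
        9.08142894e-08, -1.75483564e-05]), 'ee_pos': array([0.18479847, 0.5177831 , 0.21889002]), 'tcp_rot': array([-1.79927199e+02, -4.88196956e-04,  1.60358914e+02]), 'wrist_force': array([0.47159601, 0.05750768, 0.78766684]), 'torque': array([-0.01078898,  0.03499711,  0.00431568]), 'opening': 0.08558760732217183}
{'fx': 365.9493483230508, 'fy': 365.9493483230508, 'cx': 317.10389468700095, 'cy': 196.86416530908448, 'dist_coeffs': array([-0.02920823,  0.        ,  0.        ,  0.        ,  0.        ]), 'extrinsics': array([[-0.02358251, -0.99970846, -0.00518364,  0.00337884],
       [-0.9987654 ,  0.02378639, -0.04361058,  0.54860034],
       [ 0.04372117,  0.00414879, -0.99903516,  1.18333172],
       [ 0.        ,  0.        ,  0.        ,  1.        ]])}
{'fx': 499.63040450371426, 'fy': 499.63040450371426, 'cx': 311.71125500551807, 'cy': 195.92495462162458, 'dist_coeffs': array([-0.13637402,  0.        ,  0.        ,  0.        ,  0.        ]), 'extrinsics': array([[ 0.93974882, -0.34174663, -0.00902211, -0.51590006],
       [-0.19415644, -0.51180584, -0.83687398,  0.24328185],
       [ 0.28138129,  0.78820303, -0.54732125,  1.411432  ],
       [ 0.        ,  0.        ,  0.        ,  1.        ]])}
```

View pics/t0.png

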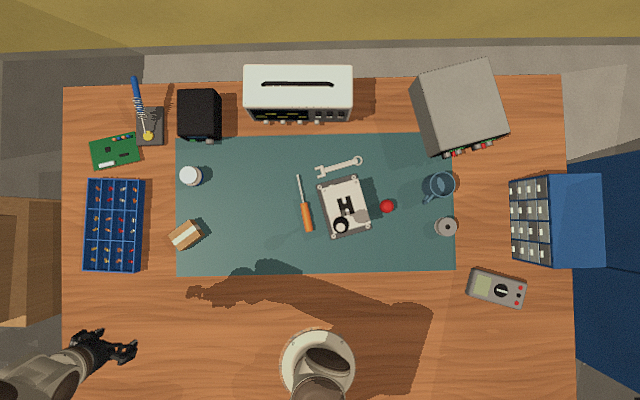

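View pics/s0.png

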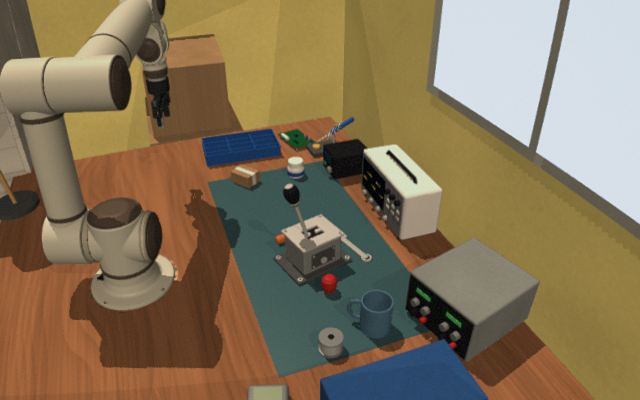

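Top view: the gate plate is near (346,205), the knob near (341,226), the red spare knob near (387,206) and the screwdriver near (305,205). Next I'll measure these.

```bash
python3 - <<'E'
from h import *
z=np.load('/tmp/t0.png.npz');im,d=z['im'],z['d']
c=im[150:260,280:410];cv2.imwrite('pics/c0.png',cv2.resize(c,None,fx=6,fy=5.4,interpolation=cv2.INTER_CUBIC)[:,:,::-1])
# points by depth
P=eyes.camera_params('top')
pts=[];
for v in range(150,260):
  for u in range(280,410):
    if d[v,u]>0: pts.append((u,v,*w('top',u,v,d[v,u])))
A=np.array(pts)
g=A[(abs(A[:,4]-.106)<.006)]
print(len(g),g[:,2:].mean(0),g[:,4].std())
r=cv2.minAreaRect(g[:,2:4].astype(np.float32)*1000);print('rect',r,cv2.boxPoints(r))
k=A[(A[:,4]>.2)];print('knob',len(k),k[:,:2].mean(0),k[:,2:].mean(0),k[:,2:].min(0),k[:,2:].max(0))
hs=cv2.cvtColor(im,cv2.COLOR_RGB2HSV)
for n,m in(('red',((hs[...,0]<6)|(hs[...,0]>174))&(hs[...,1]>170)),('orange',(hs[...,0]>8)&(hs[...,0]<18)&(hs[...,1]>190))):
  q=A[[m[int(a[1]),int(a[0])] for a in A]];print(n,len(q),q[:,:2].mean(0),q[:,2:].min(0),q[:,2:].max(0))
# side knob
z=np.load('/tmp/s0.png.npz');im,d=z['im'],z['d']
B=np.array([(u,v,*w('side',u,v,d[v,u])) for v in range(170,290) for u in range(265,365) if d[v,u]>0])
k=B[(B[:,4]>.205)&(abs(B[:,2]-.5)<.2)&(abs(B[:,3])<.15)];print('side knob',len(k),k[:,2:].mean(0),k[:,2:].min(0),k[:,2:].max(0))
g=B[abs(B[:,4]-.106)<.006];r=cv2.minAreaRect(g[:,2:4].astype(np.float32)*1000);print('side rect',r)
c=im[165:295,230:390];cv2.imwrite('pics/c1.png',cv2.resize(c,None,fx=4.5,fy=4.5,interpolation=cv2.INTER_CUBIC)[:,:,::-1])
E
```

```text
Traceback (most recent call last):
  File "h.py", line 6, in w
    P=eyes.camera_params(n); k=np.array([[P['fx'],0,P['cx']],[0,P['fy'],P['cy']],[0,0,1]])
ValueError: time passes only in moves, steps and waits
```

View pics/c0.png

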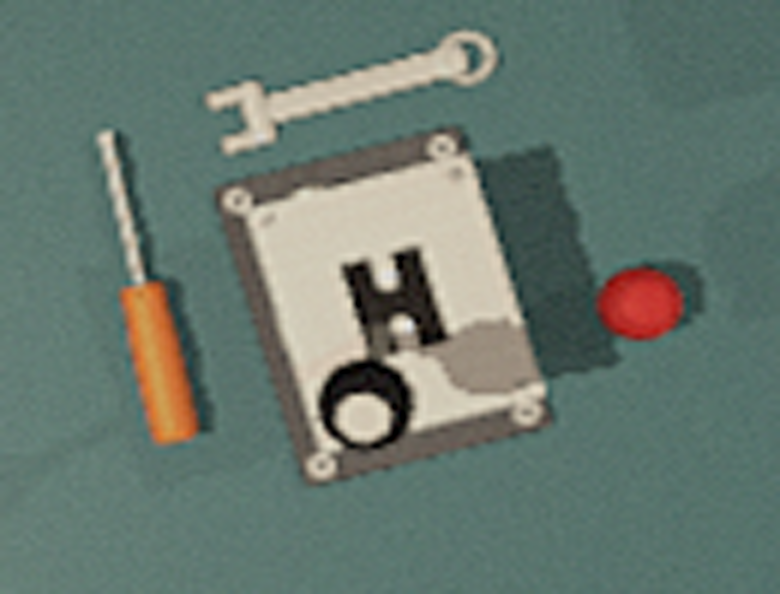

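The crop shows the H turned about 15° anticlockwise, with the knob at rear left. The script failed because it called camera_params too many times, so I'll cache the parameters.

```bash
cat > h.py <<'E'
import numpy as np,cv2
from workcell import monitor,eyes,job
C={n:eyes.camera_params(n) for n in('top','side')}
def snap(n,f):
    o=monitor.get_obs(); im,d=eyes.camera(n); cv2.imwrite('pics/'+f,im[:,:,::-1]); np.savez('/tmp/'+f+'.npz',im=im,d=d,p=o['ee_pos'],r=o['tcp_rot']); return im,d
def wm(n,u,v,d):
    P=C[n]; k=np.array([[P['fx'],0,P['cx']],[0,P['fy'],P['cy']],[0,0,1]])
    x=cv2.undistortPoints(np.stack([u,v],-1).astype(float).reshape(-1,1,2),k,np.array(P['dist_coeffs']))[:,0]
    T=np.linalg.inv(np.array(P['extrinsics'])); return (np.c_[x,np.ones(len(x))]*np.reshape(d,(-1,1)))@T[:3,:3].T+T[:3,3]
def w(n,u,v,d): return wm(n,np.array([u]),np.array([v]),np.array([d]))[0]
def cloud(n,im,d,u0,u1,v0,v1):
    v,u=np.mgrid[v0:v1,u0:u1];v=v.ravel();u=u.ravel();dd=d[v,u];s=dd>0
    return np.c_[u[s],v[s],wm(n,u[s],v[s],dd[s])]
def ray_z(n,u,v,z):
    T=np.linalg.inv(np.array(C[n]['extrinsics']));a=T[:3,3]; b=w(n,u,v,1.0); return a+(b-a)*(z-a[2])/(b[2]-a[2])
E
cat > m.py <<'E'
from h import *
z=np.load('/tmp/t0.png.npz');im,d=z['im'],z['d']
A=cloud('top',im,d,280,410,150,260)
g=A[(abs(A[:,4]-.106)<.006)]
print(len(g),g[:,2:].mean(0),g[:,4].std())
r=cv2.minAreaRect(g[:,2:4].astype(np.float32)*1000);print('rect',r)
k=A[(A[:,4]>.2)];print('knob',len(k),k[:,:2].mean(0),k[:,2:].mean(0),k[:,2:].min(0),k[:,2:].max(0))
hs=cv2.cvtColor(im,cv2.COLOR_RGB2HSV)
for n,m in(('red',((hs[...,0]<6)|(hs[...,0]>174))&(hs[...,1]>170)),('orange',(hs[...,0]>8)&(hs[...,0]<18)&(hs[...,1]>190))):
  q=A[m[A[:,1].astype(int),A[:,0].astype(int)]];print(n,len(q),q[:,:2].mean(0),q[:,2:].min(0),q[:,2:].max(0))
for u,v in((280+6.4+340/6-6.4,150+262/5.4),(280+420/6,150+248/5.4),(280+370/6,150+358/5.4),(280+447/6,150+342/5.4)): print('H',ray_z('top',u,v,.106))
z=np.load('/tmp/s0.png.npz');im,d=z['im'],z['d']
B=cloud('side',im,d,265,365,170,290)
k=B[(B[:,4]>.205)&(abs(B[:,2]-.5)<.2)&(abs(B[:,3])<.15)];print('side knob',len(k),k[:,2:].mean(0),k[:,2:].min(0),k[:,2:].max(0))
g=B[abs(B[:,4]-.106)<.006];r=cv2.minAreaRect(g[:,2:4].astype(np.float32)*1000);print('side rect',r)
c=im[165:295,230:390];cv2.imwrite('pics/c1.png',cv2.resize(c,None,fx=4.5,fy=4.5,interpolation=cv2.INTER_CUBIC)[:,:,::-1])
E
python3 m.py
```

```text
1426 [ 0.52473233 -0.09780309  0.10607368] 0.0022595463221292272
rect ((516.7587890625, -95.50881958007812), (140.20236206054688, 116.21988677978516), 14.579212188720703)
knob 219 [340.91324201 224.13242009] [ 0.46560212 -0.07083236  0.25238205] [ 0.44455272 -0.09302084  0.23406109] [ 0.48664844 -0.05042969  0.26315187]
red 138 [385.13043478 206.02898551] [ 0.45789109 -0.24696175 -0.00254957] [ 0.53649609 -0.06629014  0.25539547]
orange 54 [310.87037037 216.44444444] [ 0.44167619 -0.11725635  0.01781783] [0.53612339 0.04325099 0.24670831]
H [ 0.53803095 -0.06872302  0.106     ]
H [ 0.54487987 -0.10902951  0.106     ]
H [ 0.4842857  -0.08234745  0.106     ]
H [ 0.49225192 -0.12110557  0.106     ]
side knob 276 [ 0.46192837 -0.08397782  0.2422887 ] [ 0.44225997 -0.09929674  0.2053462 ] [ 0.48440919 -0.05804147  0.26605071]
side rect ((642.3861083984375, -16.754806518554688), (466.7716064453125, 152.90916442871094), 31.95850944519043)
```

>>> drive_tool:
  plan:
    - [0,[0.018,-0.05,0.003],-4.7]
    - [0,[0.018,-0.05,0.003],-4.7]
    - [0,[0.018,-0.05,0.003],-4.7]
    - [0,[0.018,-0.05,0.003],-4.7]
    - [0,[0.018,-0.05,0.003],-4.7]
    - [0,[0.018,-0.05,0.003],-4.7]
    - [0,[0.018,-0.05,0.003],-4.7]
    - [0,[0.018,-0.05,0.003],-4.7]
    - [0,[0.018,-0.05,0.003],-4.7]
    - [0,[0.018,-0.05,0.003],-4.7]
  grip_force: 40

```text
time: 1.35
ee_pos: [0.365, 0.0162, 0.2496]
tcp_rot: [180.0, 0.0, 113.2]
wrist_force: [1.7, 0.4, -0.2]
opening: 0.0001
```

```bash
python3 - <<'E'
from h import *
o=monitor.get_obs();print(o['ee_pos'],o['tcp_rot'],o['wrist_force'],o['opening'],o['q'])
E
```

```text
[0.36504179 0.01624196 0.24960486] [1.79979567e+02 2.30905581e-03 1.13202633e+02] [ 1.67758059  0.43738347 -0.23566933] 0.00013341244236903899 [ 2.54350645e+00 -1.90839704e+01 -8.17919078e+00  1.00884846e+02
  5.04820890e-03  6.93408740e+01]
```

View pics/c1.png

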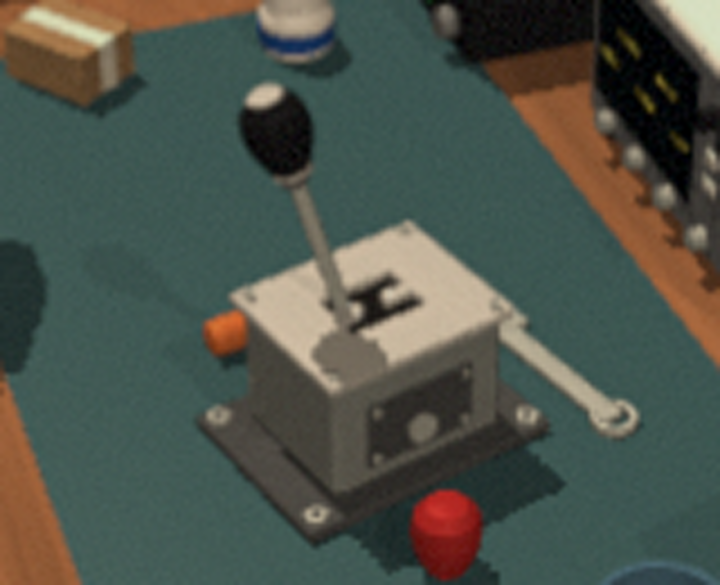

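>>> drive_tool:
  plan:
    - [0,[0.009,-0.026,-0.002],-4.3]
    - [0,[0.009,-0.026,-0.002],-4.3]
    - [0,[0.009,-0.026,-0.002],0]
    - [0,[0.009,-0.025,-0.002],0]
    - [0,[0,0,0],0]
    - [0,[0,0,0],0]

```text
time: 2.1
ee_pos: [0.4006, -0.0847, 0.2415]
tcp_rot: [-180.0, -0.0, 104.7]
wrist_force: [-0.4, 0.1, -0.1]
opening: -0.0002
```

```bash
cat > st.py <<'E'
import sys
from h import *
f=sys.argv[1]
c=np.array([.5168,-.0955]);a=np.radians(14.58);F=np.array([np.cos(a),np.sin(a)]);L=np.array([-F[1],F[0]])
o=monitor.get_obs();p=o['ee_pos'];e=p[:2]-c
wf=o['wrist_force'][:2]
print(o['time'],'tool local',e@F,e@L,p[2],'yaw',o['tcp_rot'],'F fwd/left',wf@F,wf@L)
im,d=snap('side',f+'.png')
cr=im[130:260,220:400];cv2.imwrite('pics/'+f+'c.png',cv2.resize(cr,None,fx=4,fy=4,interpolation=cv2.INTER_CUBIC)[:,:,::-1])
E
python3 st.py a1
```

```text
2.1 tool local -0.10972703156804148 0.039694283790168365 0.24148460714342065 yaw [-1.79977190e+02 -2.40856193e-02  1.04740883e+02] F fwd/left -0.35206347060332094 0.1823153273241394
```

View pics/a1c.png

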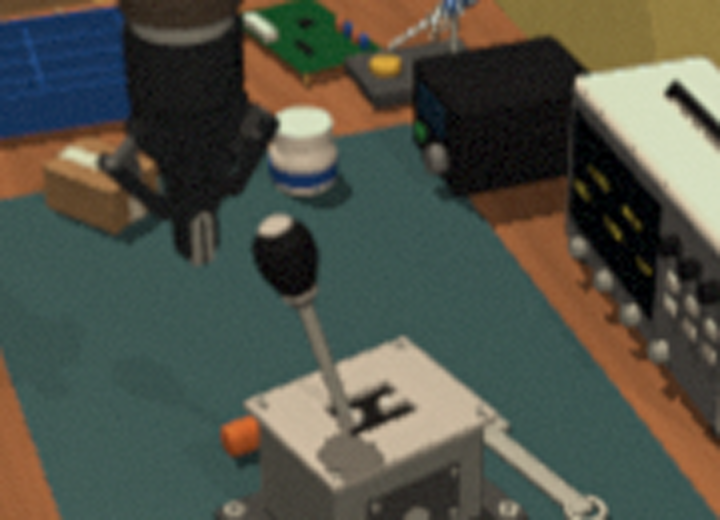

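Seen from the side, the gripper knuckles stick out along the jaw axis and would come near the knob top. I'll turn 90° for the forward push so the narrow side leads.

>>> drive_tool:
  plan:
    - [0,[0,0,0.001],10]
    - [0,[0,0,0.001],10]
    - [0,[0,0,0.001],10]
    - [0,[0,0,0.001],10]
    - [0,[0,0,0],10]
    - [0,[0,0,0],10]
    - [0,[0,0,0],10]
    - [0,[0,0,0],10]
    - [0,[0,0,0],9.9]
    - [0,[0,0,0],0]

```text
time: 3.4
ee_pos: [0.4007, -0.0843, 0.2458]
tcp_rot: [-180.0, 0.0, -165.3]
wrist_force: [-1.0, -0.2, -0.3]
opening: -0.0001
```

>>> drive_tool:
  plan:
    - [0,[0.0048,0.0013,0],0]
    - [0,[0.0048,0.0013,0],0]
    - [0,[0.0048,0.0013,0],0]
    - [0,[0,0,0],0]

```text
time: 3.9
ee_pos: [0.4156, -0.081, 0.2454]
tcp_rot: [180.0, -0.0, -165.4]
wrist_force: [-0.3, 0.4, -0.7]
opening: -0.0
```

```bash
python3 st.py a2
```

```text
3.9 tool local -0.09431848638880783 0.03954645381068857 0.2453690341876256 yaw [ 1.79985536e+02 -2.71573402e-02 -1.65354814e+02] F fwd/left -0.18895283566635845 0.46557503726695615
```

View pics/a2c.png

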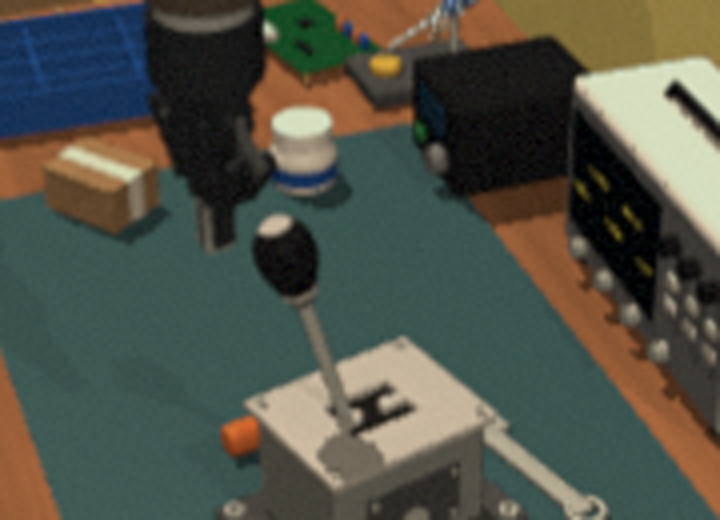

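>>> drive_tool:
  plan:
    - [0,[0.0039,0.001,0],0]
    - [0,[0.0039,0.001,0],0]
    - [0,[0.0029,0.0007,0],0]
    - [0,[0.0029,0.0007,0],0]
    - [0,[0.0029,0.0007,0],0]
    - [0,[0.0029,0.0007,0],0]

```text
time: 4.7
ee_pos: [0.4349, -0.0763, 0.2456]
tcp_rot: [-180.0, -0.0, -165.3]
wrist_force: [0.1, -0.5, -0.1]
opening: -0.0003
```

```bash
python3 st.py a3
```

```text
4.7 tool local -0.07446478869544806 0.039252347639771965 0.2455864593488375 yaw [-1.79999679e+02 -1.03266574e-03 -1.65340406e+02] F fwd/left -0.01752409606531187 -0.49279251371705757
```

View pics/a3c.png

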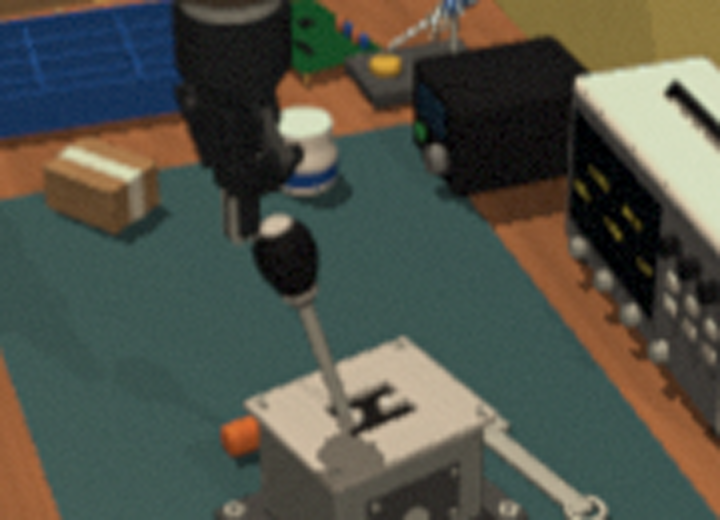

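```bash
python3 - <<'E'
from h import *
z=np.load('/tmp/a3.png.npz');im,d=z['im'],z['d']
c=np.array([.5168,-.0955]);a=np.radians(14.58);F=np.array([np.cos(a),np.sin(a)]);L=np.array([-F[1],F[0]])
def loc(B): return np.c_[(B[:,2:4]-c)@F,(B[:,2:4]-c)@L,B[:,4]]
# tip region crop px (222..260,190..245) -> full
for nm,(u0,u1,v0,v1) in dict(tip=(275,285,176,191),knob=(283,300,183,206)).items():
  B=cloud('side',im,d,u0,u1,v0,v1);l=loc(B);s=l[:,2]>.18
  l=l[s&(abs(l[:,1]-.03)<.05)&(abs(l[:,0])<.15)];print(nm,len(l),l.min(0),np.percentile(l,[10,50,90],axis=0).round(4),l.max(0))
def proj(n,p):
  P=C[n];E=np.array(P['extrinsics']);k=np.array([[P['fx'],0,P['cx']],[0,P['fy'],P['cy']],[0,0,1]])
  return cv2.projectPoints(np.array([p],float),cv2.Rodrigues(E[:3,:3])[0],E[:3,3],k,np.array(P['dist_coeffs']))[0].ravel()
q=z['p'].copy();q[2]-=.022
u=proj('side',q);print('tip crop px',(u-[220,130])*4)
for fa in(-.19,-.21,-.24,-.27):
  for r in (.178,.205,.231):
    x=r*np.sin(fa);y=r*np.sin(.19);zz=.035+np.sqrt(r*r-x*x-y*y)
    p=np.r_[c+F*x+L*y,zz];print(fa,r,zz.round(4),((proj('side',p)-[220,130])*4).round(0),proj('top',p).round(1))
E
python3 - <<'E'
import cv2,numpy as np
im=np.load('/tmp/t0.png.npz')['im'];print(im.shape)
E
```

```text
tip 139 [-0.09064934 -0.00347714  0.24982723] [[-0.0875  0.0101  0.2666]
 [-0.0837  0.0294  0.2847]
 [-0.0705  0.0422  0.3123]] [-0.0625521   0.04898877  0.32402407]
knob 294 [-0.07582955  0.01056751  0.19970921] [[-0.0647  0.0153  0.217 ]
 [-0.0511  0.0232  0.2452]
 [-0.0357  0.0369  0.261 ]] [-0.02748517  0.04986322  0.28478451]
tip crop px [243.85375573 279.61604115]
-0.19 0.178 0.2065 [300. 285.] [340.  219.9]
-0.19 0.205 0.2326 [288. 252.] [339.3 222.4]
-0.19 0.231 0.2576 [277. 220.] [338.5 225. ]
-0.21 0.178 0.2058 [296. 287.] [340.4 221.1]
-0.21 0.205 0.2317 [283. 255.] [339.7 223.9]
-0.21 0.231 0.2567 [272. 223.] [339.  226.7]
-0.24 0.178 0.2046 [289. 291.] [340.9 222.9]
-0.24 0.205 0.2303 [276. 260.] [340.3 226. ]
-0.24 0.231 0.2551 [263. 228.] [339.7 229.2]
-0.27 0.178 0.2032 [283. 295.] [341.4 224.7]
-0.27 0.205 0.2287 [269. 264.] [340.9 228.2]
-0.27 0.231 0.2533 [255. 234.] [340.3 231.6]
(400, 640, 3)
```

```bash
python3 - <<'E'
from h import *
im=np.load('/tmp/a3.png.npz')['im']
cv2.imwrite('pics/z3.png',cv2.resize(im[150:215,255:325],None,fx=9,fy=9,interpolation=cv2.INTER_NEAREST)[:,:,::-1])
im,d=snap('wrist','w3.png')
P=eyes.camera_params('wrist');print(P)
E
```

```text
{'fx': 358.73897964633653, 'fy': 358.73897964633653, 'cx': 311.97943067845705, 'cy': 192.66972963417828, 'dist_coeffs': array([-0.02660081,  0.        ,  0.        ,  0.        ,  0.        ]), 'mount': array([[ 3.48021293e-04, -9.64304585e-01, -2.64795293e-01,
         6.66002613e-02],
       [ 9.99999452e-01,  7.41454803e-05,  1.04428698e-03,
        -1.65210092e-03],
       [-9.87377347e-04, -2.64795511e-01,  9.64304082e-01,
        -1.53469280e-01],
       [ 0.00000000e+00,  0.00000000e+00,  0.00000000e+00,
         1.00000000e+00]])}
```

View pics/z3.png

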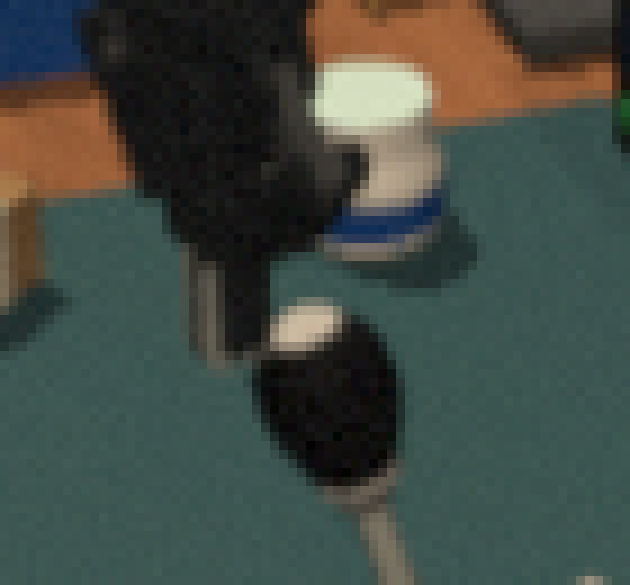

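View pics/w3.png

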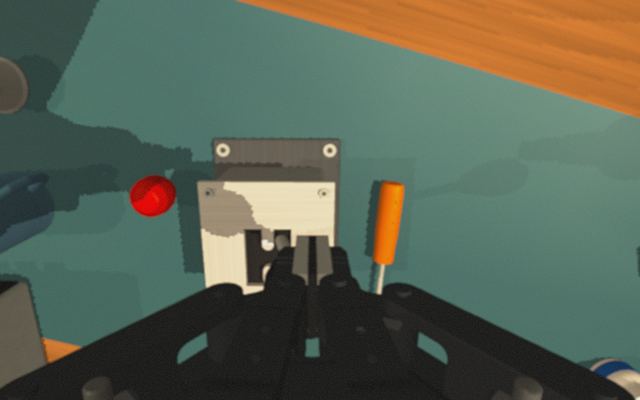

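```bash
python3 - <<'E'
from h import *
z=np.load('/tmp/w3.png.npz');d=z['d'];P=eyes.camera_params('wrist');M=np.array(P['mount'])
print(z['p'])
for v in (228,234,238,242,250,260,270,280,300):
  for u in (302,322):
    D=d[v,u];p=M@np.array([(u-P['cx'])/P['fx']*D,(v-P['cy'])/P['fy']*D,D,1]);print(u,v,round(float(D),3),p[:3].round(4))
E
```

```text
[ 0.43509429 -0.07619534  0.24549299]
302 228 0.314 [-0.0463 -0.0101  0.141 ]
322 228 0.314 [-0.0464  0.0075  0.1412]
302 234 0.315 [-0.0518 -0.0101  0.1406]
322 234 0.314 [-0.0515  0.0075  0.1399]
302 238 0.145 [ 0.0104 -0.0055 -0.0182]
322 238 0.144 [ 0.0108  0.0025 -0.0192]
302 242 0.141 [ 0.0107 -0.0054 -0.0231]
322 242 0.141 [ 0.0106  0.0024 -0.0228]
302 250 0.133 [ 0.0108 -0.0052 -0.0306]
322 250 0.134 [ 0.0105  0.0022 -0.0299]
302 260 0.126 [ 0.0105 -0.005  -0.0384]
322 260 0.126 [ 0.0104  0.002  -0.0383]
302 270 0.118 [ 0.0107 -0.0048 -0.0462]
322 270 0.119 [ 0.0104  0.0018 -0.0457]
302 280 0.111 [ 0.0112 -0.0046 -0.0537]
322 280 0.11 [ 0.0117  0.0015 -0.0546]
302 300 0.1 [ 0.0113 -0.0043 -0.0649]
322 300 0.099 [ 0.0116  0.0012 -0.0654]
```

```bash
python3 - <<'E'
from h import *
z=np.load('/tmp/a3.png.npz');im,d=z['im'],z['d']
c=np.array([.5168,-.0955]);a=np.radians(14.58);F=np.array([np.cos(a),np.sin(a)]);L=np.array([-F[1],F[0]])
for v in range(176,196,2):
  for u in (277,279,281,283):
    p=w('side',u,v,d[v,u]);print((u,v),((p[:2]-c)@F).round(4),((p[:2]-c)@L).round(4),p[2].round(4),end=' | ')
  print()
print(monitor.get_obs()['ee_pos'],monitor.get_obs()['q'])
E
```

```text
(277, 176) -0.086 0.0335 0.3057 | (279, 176) -0.0849 0.025 0.3095 | (281, 176) -0.088 0.0094 0.3182 | (283, 176) -0.0866 0.0018 0.3214 | 
(277, 178) -0.0865 0.0332 0.3 | (279, 178) -0.0827 0.0294 0.3005 | (281, 178) -0.0888 0.0086 0.3129 | (283, 178) -0.0877 0.0003 0.3166 | 
(277, 180) -0.0868 0.0332 0.294 | (279, 180) -0.0799 0.0348 0.2908 | (281, 180) -0.0783 0.0271 0.2941 | (283, 180) -0.0731 0.0258 0.2928 | 
(277, 182) -0.085 0.0369 0.2854 | (279, 182) -0.0813 0.0329 0.2861 | (281, 182) -0.08 0.0247 0.2897 | (283, 182) -0.0743 0.0241 0.288 | 
(277, 184) -0.0871 0.0339 0.2815 | (279, 184) -0.0812 0.0337 0.2795 | (281, 184) -0.0798 0.0255 0.2831 | (283, 184) -0.0724 0.0279 0.2792 | 
(277, 186) -0.0866 0.0354 0.2743 | (279, 186) -0.0815 0.0336 0.2734 | (281, 186) -0.0803 0.0252 0.2773 | (283, 186) -0.0734 0.0266 0.274 | 
(277, 188) -0.0874 0.0345 0.2689 | (279, 188) -0.0816 0.0341 0.2669 | (281, 188) -0.08 0.0263 0.2704 | (283, 188) -0.069 0.0346 0.2621 | 
(277, 190) 0.113 0.3889 0.0045 | (279, 190) -0.0825 0.0331 0.2615 | (281, 190) 0.1251 0.3811 0.0041 | (283, 190) -0.0645 0.0428 0.2498 | 
(277, 192) 0.1041 0.374 0.0071 | (279, 192) 0.1129 0.3751 0.0032 | (281, 192) 0.1212 0.375 0.0002 | (283, 192) -0.0682 0.0369 0.2479 | 
(277, 194) 0.0969 0.3621 0.0076 | (279, 194) 0.1048 0.3617 0.0048 | (281, 194) 0.1092 0.355 0.0067 | (283, 194) -0.0668 0.04 0.2393 | 
[ 0.43487628 -0.07621982  0.24550065] [-9.94213145e+00 -9.08800588e+00 -6.68423817e-01  9.84276615e+01
  1.48457083e-03 -2.46100497e+01]
```

Both the side depth and the wrist depth put the fingertips at about z=0.262. That is 17 mm behind the TCP, where the text says 22 mm ahead. I'll trust the two cameras: back off, lower, and look again.

>>> drive_tool:
  plan:
    - [0,[-0.0121,-0.0032,0],0]
    - [0,[-0.0121,-0.0032,0],0]
    - [0,[0,0,-0.012],0]
    - [0,[0,0,-0.012],0]
    - [0,[0,0,-0.01],0]
    - [0,[0,0,0],0]

```text
time: 5.55
ee_pos: [0.4101, -0.0825, 0.2104]
tcp_rot: [180.0, -0.1, -165.3]
wrist_force: [-0.1, 0.6, -0.4]
opening: 0.0002
```

```bash
python3 st.py a4; python3 - <<'E'
from h import *
z=np.load('/tmp/a4.png.npz');im,d=z['im'],z['d']
c=np.array([.5168,-.0955]);a=np.radians(14.58);F=np.array([np.cos(a),np.sin(a)]);L=np.array([-F[1],F[0]])
B=cloud('side',im,d,262,300,165,215);l=np.c_[(B[:,2:4]-c)@F,(B[:,2:4]-c)@L,B[:,4]]
q=l[(l[:,2]>.17)&(l[:,0]<-.072)&(l[:,0]>-.14)];print('tip min z',np.sort(q[:,2])[:12].round(4))
im,d=snap('wrist','w4.png')
E
```

```text
5.55 tool local -0.09997347024253833 0.03939260973330422 0.2104075540362629 yaw [ 1.79952460e+02 -9.15499841e-02 -1.65332530e+02] F fwd/left 0.09126528894548601 0.5942049705938163
tip min z [0.2242 0.2256 0.2268 0.2271 0.2272 0.2284 0.23   0.2306 0.2314 0.2316
 0.2317 0.2318]
```

View pics/a4c.png

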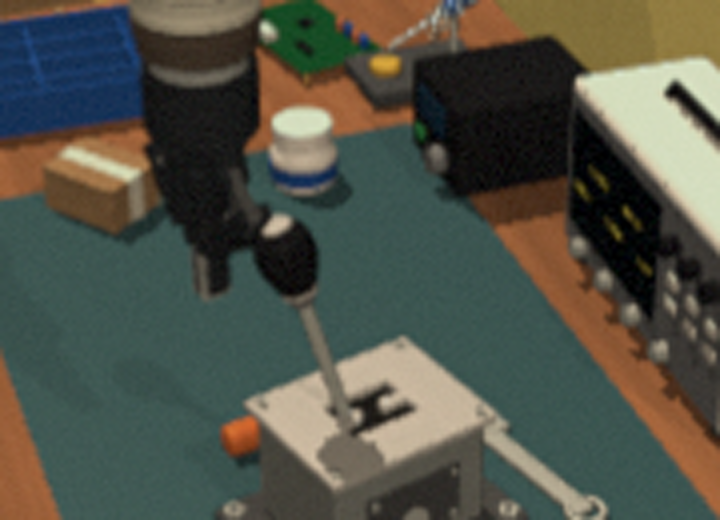

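>>> drive_tool:
  plan:
    - [0,[0.0058,0.0015,0],0]
    - [0,[0.0058,0.0015,0],0]
    - [0,[0.0039,0.001,0],0]
    - [0,[0.0019,0.0005,0],0]
    - [0,[0.0019,0.0005,0],0]
    - [0,[0.0019,0.0005,0],0]

```text
time: 6.4
ee_pos: [0.4317, -0.0772, 0.2116]
tcp_rot: [-180.0, 0.0, -165.3]
wrist_force: [-0.5, -0.7, -0.6]
opening: -0.0002
```

>>> drive_tool:
  plan:
    - [0,[0.0019,0.0005,0],0]
    - [0,[0.0019,0.0005,0],0]
    - [0,[0.0019,0.0005,0],0]

```text
time: 6.78
ee_pos: [0.4372, -0.0757, 0.2117]
tcp_rot: [-180.0, -0.0, -165.3]
wrist_force: [-3.4, -0.9, 3.3]
opening: -0.0007
```

```bash
python3 st.py a5
```

```text
6.775 tool local -0.07203576562049292 0.039170844981046796 0.21174723667085021 yaw [-1.79993666e+02 -1.82957831e-02 -1.65345543e+02] F fwd/left -3.526928065457316 -0.017081041347685944
```

View pics/a5c.png

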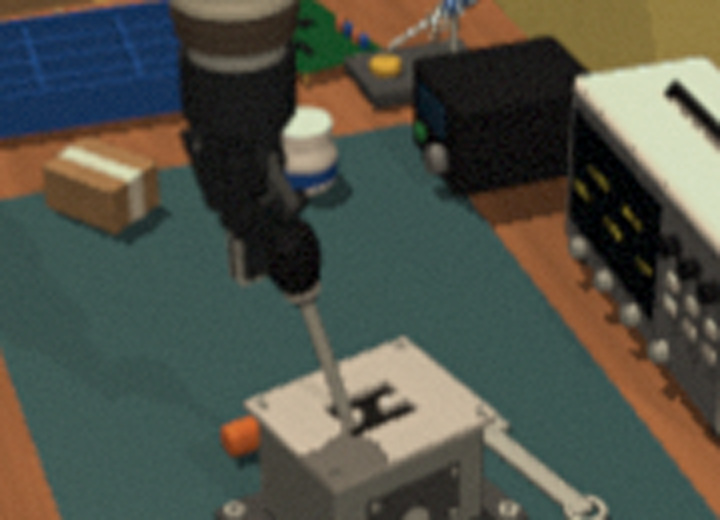

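```bash
python3 - <<'E'
from h import *
z=np.load('/tmp/a5.png.npz');im,d=z['im'],z['d']
c=np.array([.5168,-.0955]);a=np.radians(14.58);F=np.array([np.cos(a),np.sin(a)]);L=np.array([-F[1],F[0]])
B=cloud('side',im,d,262,305,150,215);l=np.c_[B[:,:2],(B[:,2:4]-c)@F,(B[:,2:4]-c)@L,B[:,4]]
for v in range(166,206,3):
  r=l[(l[:,1]==v)&(l[:,4]>.15)]
  print(v,[(int(q[0]),*(q[2:]*1000).round().astype(int)) for q in r[::3]])
cv2.imwrite('pics/z5.png',cv2.resize(im[140:215,245:325],None,fx=8,fy=8,interpolation=cv2.INTER_CUBIC)[:,:,::-1])
E
```

```text
166 [(266, np.int64(-86), np.int64(90), np.int64(309)), (269, np.int64(-80), np.int64(84), np.int64(310)), (272, np.int64(-93), np.int64(45), np.int64(332)), (275, np.int64(-83), np.int64(47), np.int64(328)), (278, np.int64(-84), np.int64(28), np.int64(338)), (281, np.int64(-84), np.int64(13), np.int64(345)), (284, np.int64(-81), np.int64(4), np.int64(348)), (287, np.int64(-72), np.int64(4), np.int64(345)), (290, np.int64(-64), np.int64(3), np.int64(343))]
169 [(267, np.int64(-87), np.int64(84), np.int64(303)), (270, np.int64(-80), np.int64(79), np.int64(303)), (273, np.int64(-90), np.int64(46), np.int64(322)), (276, np.int64(-92), np.int64(26), np.int64(332)), (279, np.int64(-84), np.int64(24), np.int64(331)), (282, np.int64(-85), np.int64(8), np.int64(338)), (285, np.int64(-79), np.int64(3), np.int64(339)), (288, np.int64(-72), np.int64(1), np.int64(337)), (291, np.int64(-64), np.int64(-2), np.int64(336))]
172 [(268, np.int64(-87), np.int64(80), np.int64(296)), (271, np.int64(-84), np.int64(69), np.int64(300)), (274, np.int64(-88), np.int64(44), np.int64(313)), (277, np.int64(-92),
[... 3464 characters left out ...]
4(17), np.int64(236)), (298, np.int64(-37), np.int64(11), np.int64(237))]
199 [(278, np.int64(-83), np.int64(41), np.int64(229)), (282, np.int64(-79), np.int64(26), np.int64(235)), (287, np.int64(-60), np.int64(32), np.int64(225)), (290, np.int64(-57), np.int64(20), np.int64(230)), (293, np.int64(-50), np.int64(17), np.int64(229)), (296, np.int64(-43), np.int64(13), np.int64(229)), (299, np.int64(-26), np.int64(24), np.int64(217))]
202 [(290, np.int64(-53), np.int64(27), np.int64(215)), (293, np.int64(-47), np.int64(22), np.int64(215)), (296, np.int64(-40), np.int64(19), np.int64(214))]
205 [(293, np.int64(-44), np.int64(28), np.int64(201)), (296, np.int64(-37), np.int64(23), np.int64(201))]
```

View pics/z5.png

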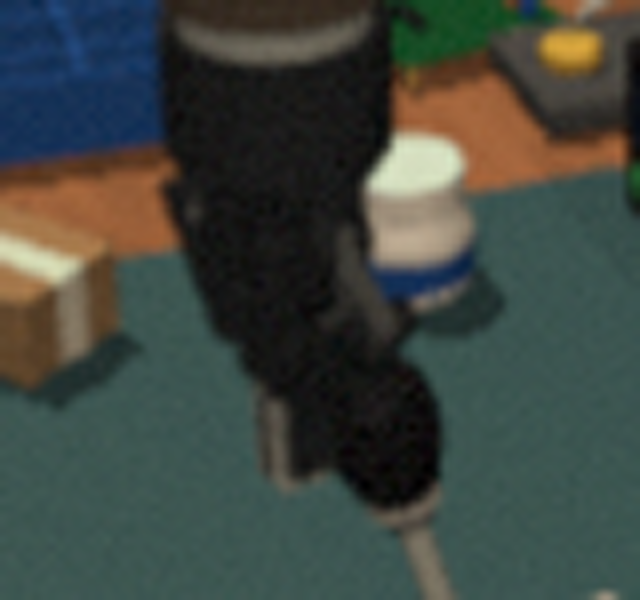

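>>> drive_tool:
  plan:
    - [0,[0.0029,0.00075,0.0005],0]
    - [0,[0.0029,0.00075,0.0005],0]
    - [0,[0.0029,0.00075,0.0005],0]
    - [0,[0.0029,0.00075,0.0005],0]

```text
time: 7.32
ee_pos: [0.4492, -0.0726, 0.2136]
tcp_rot: [180.0, -0.0, -165.3]
wrist_force: [-3.5, -0.8, 2.6]
opening: 0.0001
```

>>> drive_tool:
  plan:
    - [0,[0.0029,0.00075,0.0005],0]
    - [0,[0.0029,0.00075,0.0005],0]
    - [0,[0.0029,0.00075,0.0005],0]
    - [0,[0.0029,0.00075,0.0005],0]

```text
time: 7.82
ee_pos: [0.4608, -0.0696, 0.2156]
tcp_rot: [180.0, -0.0, -165.3]
wrist_force: [-3.4, 0.4, 2.0]
opening: 0.0001
```

```bash
python3 st.py a6; cat > kn.py <<'E'
import sys
from h import *
im,d=snap('top','k'+sys.argv[1]+'.png')
c=np.array([.5168,-.0955]);a=np.radians(14.58);F=np.array([np.cos(a),np.sin(a)]);L=np.array([-F[1],F[0]])
B=cloud('top',im,d,310,390,170,250);l=np.c_[(B[:,2:4]-c)@F,(B[:,2:4]-c)@L,B[:,4]]
q=l[(l[:,2]>.225)&(l[:,2]<.272)];print('knob/gripper pts',len(q),q.min(0),q.max(0),np.median(q,0))
cv2.imwrite('pics/kc'+sys.argv[1]+'.png',cv2.resize(im[160:260,290:410],None,fx=6,fy=6,interpolation=cv2.INTER_CUBIC)[:,:,::-1])
E
python3 kn.py 6
```

```text
7.825 tool local -0.047714160657181245 0.039199676758539886 0.21556934441265843 yaw [ 1.79988527e+02 -7.15792119e-04 -1.65336368e+02] F fwd/left -3.206364541096915 1.2836319815717268Traceback (most recent call last):
  File "kn.py", line 6, in <module>
    q=l[(l[:,2]>.225)&(l[:,2]<.272)];print('knob/gripper pts',len(q),q.min(0),q.max(0),np.median(q,0))
                                                                     ~~~~~^^^
    return umr_minimum(a, axis, None, out, keepdims, initial, where)
ValueError: zero-size array to reduction operation minimum which has no identity
```

View pics/a6c.png

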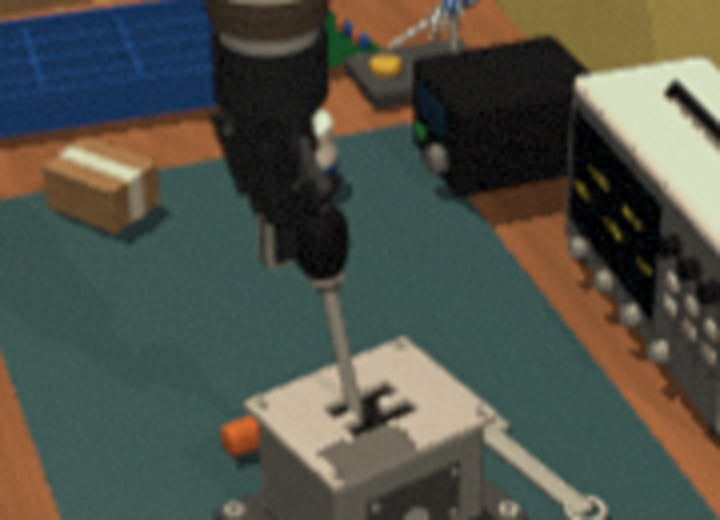

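>>> drive_tool:
  plan:
    - [0,[0.0027,0.0007,0.0004],0]
    - [0,[0.0027,0.0007,0.0004],0]
    - [0,[0.0027,0.0007,0.0004],0]
    - [0,[0.0027,0.0007,0],0]
    - [0,[0.0025,0.0006,0],0]
    - [0,[0,0,0],0]

```text
time: 8.68
ee_pos: [0.4741, -0.0664, 0.2168]
tcp_rot: [-180.0, 0.0, -165.3]
wrist_force: [-3.0, 0.7, 1.5]
opening: 0.0
```

>>> drive_tool:
  plan:
    - [0,[-0.0145,-0.0038,0],0]
    - [0,[-0.0242,-0.0063,0],0]
    - [0,[-0.0242,-0.0063,0],0]

```text
time: 9.05
ee_pos: [0.4097, -0.083, 0.2167]
tcp_rot: [-180.0, 0.0, -165.3]
wrist_force: [0.3, -0.3, 0.6]
opening: 0.0001
```

```bash
python3 st.py a7;python3 kn.py 7
```

```text
9.05 tool local -0.10046288922798072 0.03905695508515526 0.21666613326381348 yaw [-1.79988614e+02  1.56943482e-02 -1.65334534e+02] F fwd/left 0.24524046598883456 -0.36547369447661
knob/gripper pts 212 [-0.02432105  0.01508441  0.239893  ] [0.01778263 0.05782072 0.26827484] [-0.00325737  0.037754    0.25812742]
```

View pics/a7c.png

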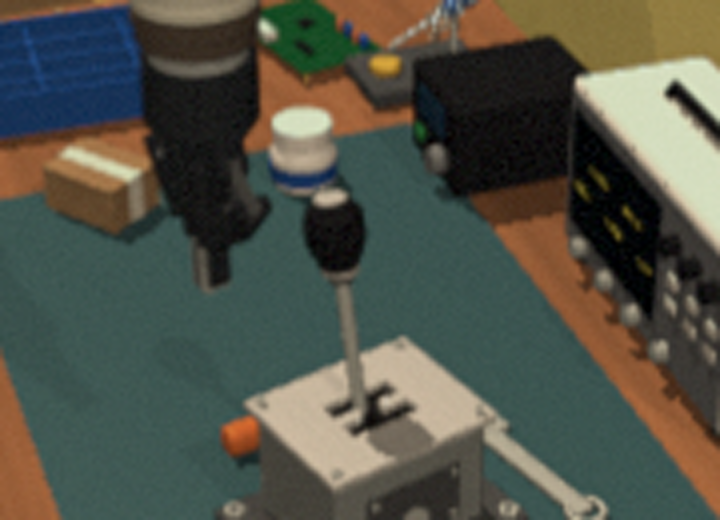

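View pics/kc7.png

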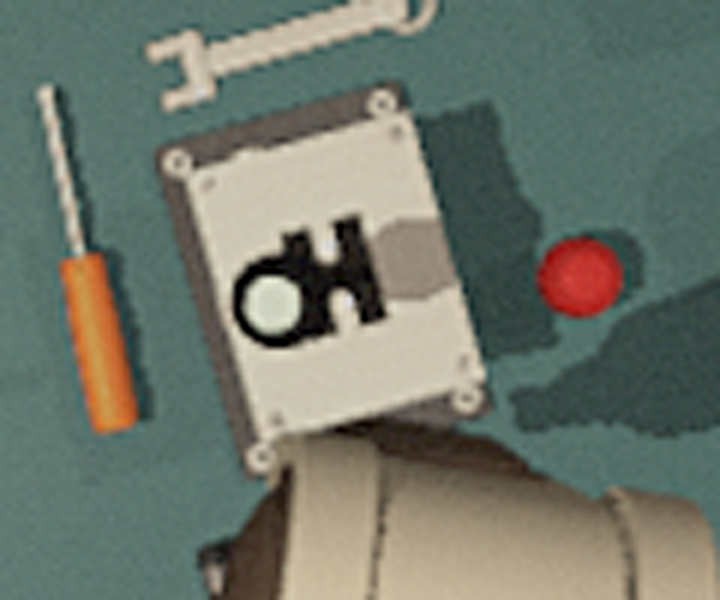

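>>> drive_tool:
  plan:
    - [0,[-0.0055,0.0213,0],-10]
    - [0,[-0.0055,0.0213,0],-10]
    - [0,[-0.0055,0.0213,0],-10]
    - [0,[0.0157,0.0041,0],-10]
    - [0,[0.0157,0.0041,0],-10]
    - [0,[0.0157,0.0041,0],-10]
    - [0,[0.0157,0.0041,0],-10]
    - [0,[0.0157,0.0041,0],-10]
    - [0,[0.0157,0.0041,0],-10]
    - [0,[0,0,0],0]

```text
time: 10.4
ee_pos: [0.4891, 0.0059, 0.2162]
tcp_rot: [-180.0, -0.0, 104.7]
wrist_force: [-0.3, -0.4, -0.4]
opening: 0.0
```

```bash
python3 st.py a8;python3 kn.py 8
```

```text
10.4 tool local -0.001244028452025182 0.10514002850659777 0.21623348424211974 yaw [-1.79974078e+02 -1.24095140e-02  1.04715402e+02] F fwd/left -0.43313098467666067 -0.34551827405140023Traceback (most recent call last):
  File "kn.py", line 6, in <module>
    q=l[(l[:,2]>.225)&(l[:,2]<.272)];print('knob/gripper pts',len(q),q.min(0),q.max(0),np.median(q,0))
                                                                     ~~~~~^^^
    return umr_minimum(a, axis, None, out, keepdims, initial, where)
ValueError: zero-size array to reduction operation minimum which has no identity
```

View pics/a8c.png

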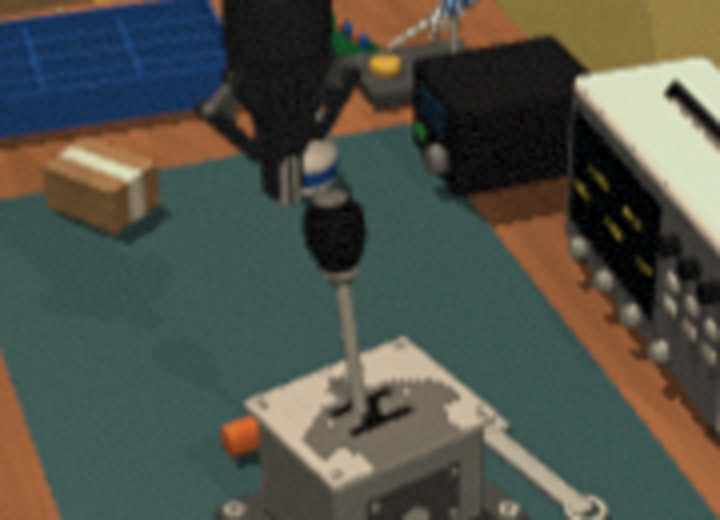

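>>> drive_tool:
  plan:
    - [0,[0.0006,-0.0102,0],0]
    - [0,[0.0025,-0.0097,0],0]
    - [0,[0.0013,-0.0048,0],0]
    - [0,[0.0013,-0.0048,0],0]
    - [0,[0.0008,-0.0029,0],0]
    - [0,[0.0008,-0.0029,0],0]
    - [0,[0.0008,-0.0029,0],0]

```text
time: 11.38
ee_pos: [0.4968, -0.0321, 0.217]
tcp_rot: [180.0, -0.0, 104.7]
wrist_force: [-0.5, 2.8, 2.3]
opening: 0.0001
```

>>> drive_tool:
  plan:
    - [0,[0.0008,-0.0029,0],0]
    - [0,[0.0008,-0.0029,0],0]
    - [0,[0.0008,-0.0029,0],0]
    - [0,[0.0008,-0.0029,0],0]

```text
time: 11.88
ee_pos: [0.5, -0.0442, 0.2168]
tcp_rot: [-180.0, -0.0, 104.7]
wrist_force: [-0.2, 2.1, 2.0]
opening: 0.0001
```

```bash
python3 st.py a9
```

```text
11.875 tool local -0.003329840817585401 0.05388091737029985 0.21677318487621866 yaw [-1.79998651e+02 -7.21311735e-04  1.04659018e+02] F fwd/left 0.3237293483527646 2.109029355648644
```

View pics/a9c.png

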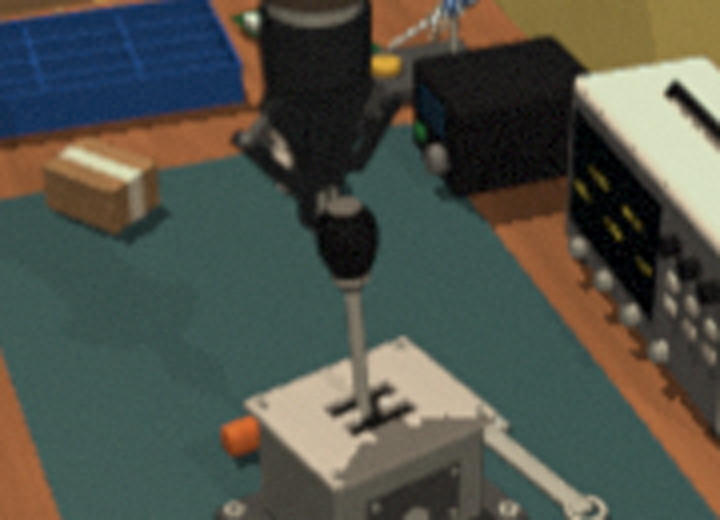

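>>> drive_tool:
  plan:
    - [0,[0.001,-0.0039,0],0]
    - [0,[0.001,-0.0039,0],0]
    - [0,[0.001,-0.0039,0],0]
    - [0,[0.001,-0.0039,0],0]
    - [0,[0.001,-0.0039,0],0]
    - [0,[0.001,-0.0039,0],0]

```text
time: 12.68
ee_pos: [0.506, -0.0677, 0.2168]
tcp_rot: [-180.0, 0.0, 104.7]
wrist_force: [-1.5, 2.2, 1.5]
opening: 0.0003
```

>>> drive_tool:
  plan:
    - [0,[0.001,-0.0039,0],0]
    - [0,[0.001,-0.0039,0],0]
    - [0,[0.001,-0.0039,0],0]
    - [0,[0.001,-0.0039,0],0]
    - [0,[0.001,-0.0039,0],0]

```text
time: 13.3
ee_pos: [0.511, -0.0872, 0.2168]
tcp_rot: [-180.0, 0.0, 104.7]
wrist_force: [-0.5, 3.1, 1.9]
opening: -0.0
```

```bash
python3 st.py b1
```

```text
13.3 tool local -0.003475106203673128 0.009514357028619315 0.21677719911505844 yaw [-1.79999718e+02  2.78695369e-03  1.04659531e+02] F fwd/left 0.2887076517011668 3.122031291130147
```

View pics/b1c.png

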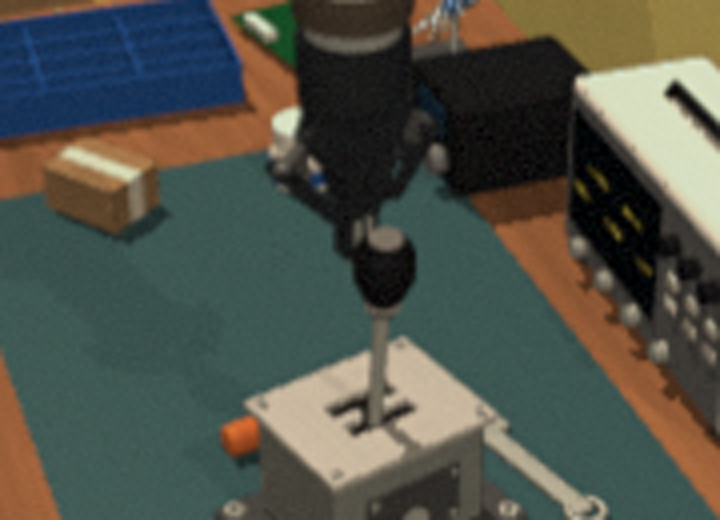

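>>> drive_tool:
  plan:
    - [0,[0.0005,-0.0019,0],0]
    - [0,[0.0005,-0.0019,0],0]
    - [0,[0.0005,-0.0019,0],0]
    - [0,[0.0005,-0.0019,0],0]
    - [0,[0.0005,-0.0019,0],0]

```text
time: 13.98
ee_pos: [0.5134, -0.0965, 0.2166]
tcp_rot: [-180.0, -0.0, 104.7]
wrist_force: [-0.7, 2.3, -1.1]
opening: 0.0001
```

>>> drive_tool:
  plan:
    - [0,[0.0005,-0.0019,0],0]
    - [0,[0.0002,-0.001,0],0]

```text
time: 14.22
ee_pos: [0.5141, -0.0994, 0.2167]
tcp_rot: [-180.0, -0.0, 104.7]
wrist_force: [-0.8, 2.0, -0.4]
opening: -0.0001
```

>>> drive_tool:
  plan:
    - [0,[0.0002,-0.001,0],0]

```text
time: 14.35
ee_pos: [0.5144, -0.1004, 0.2168]
tcp_rot: [-180.0, -0.0, 104.7]
wrist_force: [-1.1, 1.8, -1.2]
opening: 0.0001
```

```bash
python3 st.py b2
```

```text
14.35 tool local -0.003562483997139288 -0.004106392848356261 0.21676288106847344 yaw [-1.79999751e+02 -1.56474570e-03  1.04657944e+02] F fwd/left -0.594348609163699 1.99514994096219
```

>>> drive_tool:
  plan:
    - [0,[-0.005,0.0194,0],0]
    - [0,[-0.005,0.0194,0],0]
    - [0,[-0.005,0.0194,0],0]
    - [0,[-0.0329,-0.0086,0],10]
    - [0,[-0.0329,-0.0086,0],10]
    - [0,[-0.0329,-0.0086,0],10]
    - [0,[0.0078,-0.03,0],10]
    - [0,[0.0078,-0.03,0],10]
    - [0,[0.0078,-0.03,0],10]
    - [0,[0,0,0],10]

```text
time: 15.65
ee_pos: [0.4243, -0.1583, 0.2165]
tcp_rot: [-180.0, -0.0, 174.9]
wrist_force: [-0.3, 0.3, -0.4]
opening: -0.0002
```

>>> drive_tool:
  plan:
    - [0,[0,0,0],10]
    - [0,[0,0,0],9.9]
    - [0,[0,0,0],0]

```text
time: 16.02
ee_pos: [0.4241, -0.157, 0.217]
tcp_rot: [-180.0, 0.0, -165.5]
wrist_force: [-0.7, -0.0, -0.3]
opening: 0.0
```

```bash
python3 st.py b3;python3 kn.py b3
```

```text
16.025 tool local -0.10519225261232185 -0.036194954635473446 0.21695227935240696 yaw [-1.79984492e+02  1.77237135e-02 -1.65458599e+02] F fwd/left -0.7032578456562232 0.15066978461372815
knob/gripper pts 223 [-0.02441153 -0.05889792  0.23729593] [ 0.01778014 -0.01530567  0.2664468 ] [-0.00346184 -0.03490481  0.25794078]
```

View pics/b3c.png

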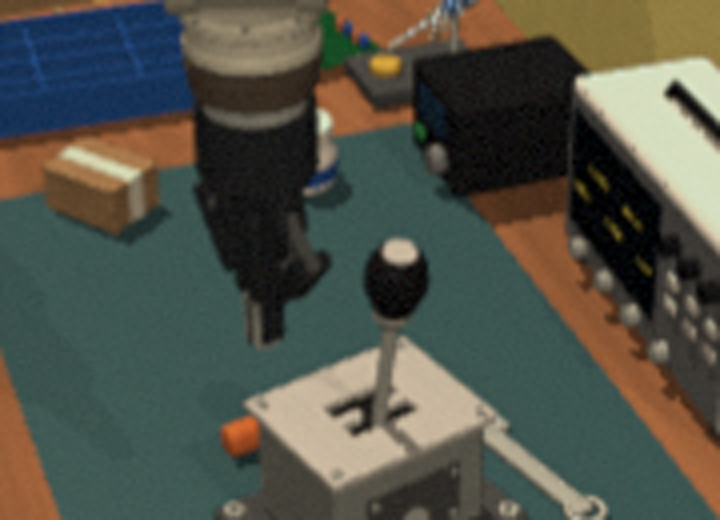

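View pics/kcb3.png

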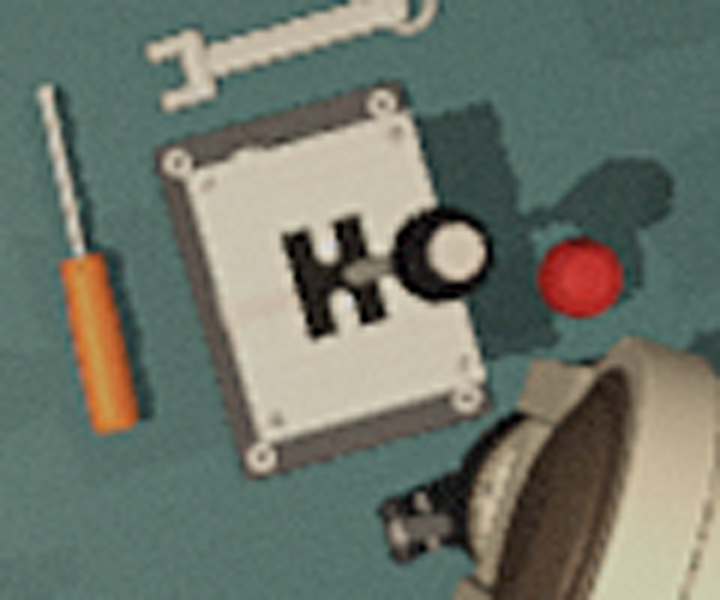

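>>> drive_tool:
  plan:
    - [0,[0.0145,0.0038,-0.0005],0]
    - [0,[0.0145,0.0038,-0.0005],0]
    - [0,[0.0145,0.0038,-0.0005],0]
    - [0,[0.0097,0.0025,-0.0005],0]
    - [0,[0.0029,0.0008,0],0]
    - [0,[0.0029,0.0008,0],0]
    - [0,[0.0029,0.0008,0],0]
    - [0,[0.0029,0.0008,0],0]

```text
time: 17.12
ee_pos: [0.4889, -0.1409, 0.215]
tcp_rot: [-180.0, 0.0, -165.5]
wrist_force: [0.9, 0.3, -0.8]
opening: 0.0001
```

>>> drive_tool:
  plan:
    - [0,[0.0029,0.0008,-0.0004],0]
    - [0,[0.0029,0.0008,-0.0004],0]
    - [0,[0.0029,0.0008,-0.0004],0]
    - [0,[0.0029,0.0008,-0.0004],0]

```text
time: 17.62
ee_pos: [0.5006, -0.1376, 0.2132]
tcp_rot: [-180.0, -0.0, -165.4]
wrist_force: [-2.1, -1.6, 1.9]
opening: 0.0003
```

```bash
python3 st.py b4
```

```text
17.625 tool local -0.026326452027681427 -0.03666193108613961 0.21322457516267534 yaw [-1.79995071e+02 -8.07914137e-03 -1.65447601e+02] F fwd/left -2.447245684637097 -1.0523381821829891
```

View pics/b4c.png

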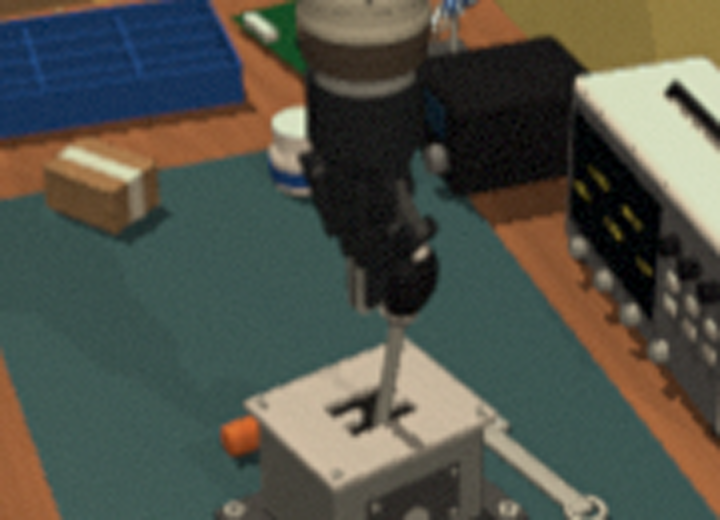

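>>> drive_tool:
  plan:
    - [0,[0.0029,0.0008,-0.0004],0]
    - [0,[0.0029,0.0008,-0.0004],0]
    - [0,[0.0029,0.0008,-0.0004],0]
    - [0,[0.0029,0.0008,-0.0004],0]
    - [0,[0.0029,0.0008,-0.0004],0]

```text
time: 18.3
ee_pos: [0.5152, -0.1335, 0.2112]
tcp_rot: [180.0, 0.0, -165.4]
wrist_force: [-2.1, -1.5, 2.2]
opening: -0.0003
```

>>> drive_tool:
  plan:
    - [0,[0.0029,0.0008,-0.0004],0]
    - [0,[0.0029,0.0008,-0.0004],0]
    - [0,[0.0029,0.0008,-0.0004],0]
    - [0,[0.0029,0.0008,-0.0004],0]
    - [0,[0.0029,0.0008,-0.0004],0]
    - [0,[0.0029,0.0008,-0.0004],0]

```text
time: 19.05
ee_pos: [0.5326, -0.1287, 0.2087]
tcp_rot: [180.0, -0.0, -165.4]
wrist_force: [-3.4, -0.6, 1.2]
opening: -0.0
```

```bash
python3 st.py b5
```

```text
19.05 tool local 0.006892254524470164 -0.03609998963239495 0.20873140768321333 yaw [ 1.79995014e+02 -8.53667557e-04 -1.65437210e+02] F fwd/left -3.437596826312959 0.2801823977543569
```

View pics/b5c.png

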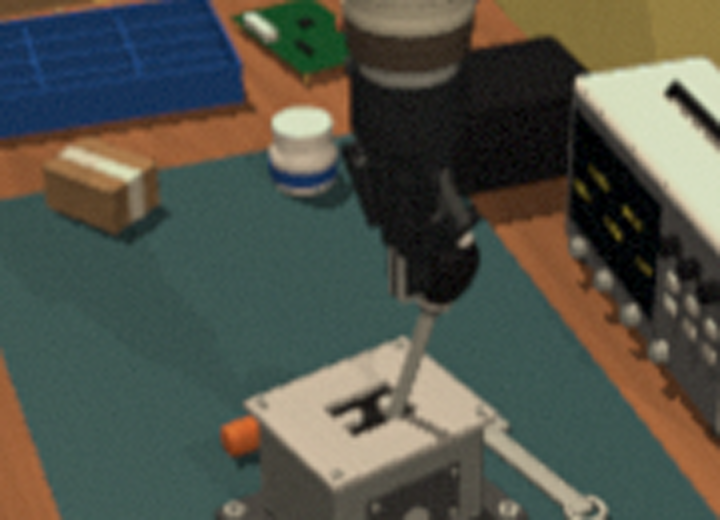

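>>> drive_tool:
  plan:
    - [0,[0.0019,0.0005,-0.0003],0]
    - [0,[0.0019,0.0005,-0.0003],0]
    - [0,[0.0019,0.0005,-0.0003],0]
    - [0,[0.0019,0.0005,-0.0003],0]
    - [0,[0.0019,0.0005,-0.0003],0]

```text
time: 19.73
ee_pos: [0.542, -0.1262, 0.2073]
tcp_rot: [180.0, 0.0, -165.4]
wrist_force: [-1.6, 0.2, 2.7]
opening: -0.0002
```

>>> drive_tool:
  plan:
    - [0,[0.001,0.0002,0],0]
    - [0,[0.001,0.0003,0],0]

```text
time: 19.98
ee_pos: [0.5438, -0.1257, 0.2071]
tcp_rot: [180.0, -0.0, -165.4]
wrist_force: [-2.8, -0.4, -0.3]
opening: 0.0
```

>>> drive_tool:
  plan:
    - [0,[0.001,0.0002,0],0]

```text
time: 20.1
ee_pos: [0.5448, -0.1255, 0.207]
tcp_rot: [180.0, -0.0, -165.4]
wrist_force: [-2.8, 0.2, -0.1]
opening: 0.0001
```

>>> drive_tool:
  plan:
    - [0,[0.001,0.0003,0],0]

```text
time: 20.23
ee_pos: [0.5458, -0.1253, 0.207]
tcp_rot: [180.0, -0.0, -165.4]
wrist_force: [-2.5, 0.1, -1.6]
opening: -0.0005
```

```bash
python3 st.py b6
```

```text
20.225 tool local 0.020548199809235074 -0.03608657772219906 0.2069930043956098 yaw [ 1.79982815e+02 -3.21185034e-02 -1.65443034e+02] F fwd/left -2.378636648245493 0.7625184408126962
```

1 mm rows until the force rises at the stop.

>>> drive_tool:
  plan:
    - [0,[0.001,0.0002,0],0]

```text
time: 20.4
ee_pos: [0.5468, -0.1251, 0.2071]
tcp_rot: [180.0, -0.0, -165.4]
wrist_force: [-3.1, -1.3, -1.7]
opening: -0.0004
```

>>> drive_tool:
  plan:
    - [0,[0.001,0.0003,0],0]

```text
time: 20.52
ee_pos: [0.5479, -0.1249, 0.2072]
tcp_rot: [-180.0, -0.0, -165.4]
wrist_force: [-3.0, 0.3, -1.3]
opening: -0.0001
```

>>> drive_tool:
  plan:
    - [0,[0.0005,0.0001,0],0]

```text
time: 20.65
ee_pos: [0.5484, -0.1248, 0.2072]
tcp_rot: [-180.0, -0.0, -165.4]
wrist_force: [-2.8, 0.0, -1.9]
opening: -0.0002
```

```bash
python3 st.py b7
```

```text
20.65 tool local 0.023243631471268504 -0.036299116196891384 0.20724927412739158 yaw [-1.79993998e+02 -2.16345120e-03 -1.65446502e+02] F fwd/left -2.686829096329377 0.7054057918023197
```

View pics/b7c.png

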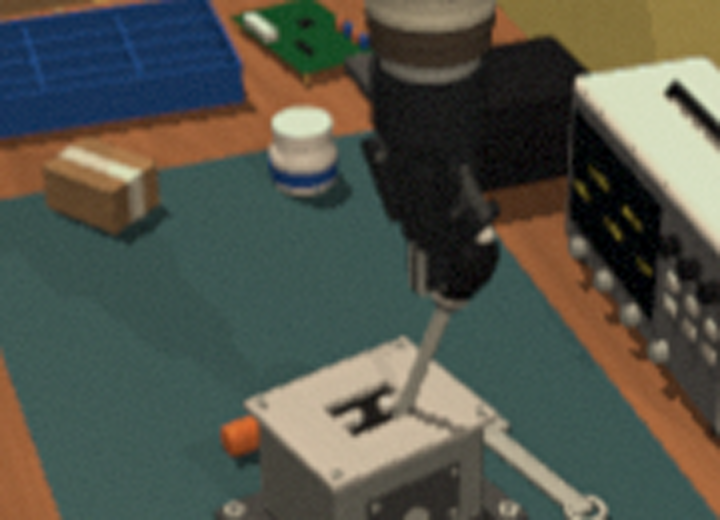

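>>> drive_tool:
  plan:
    - [0,[0.0005,0.0001,0],0]

```text
time: 20.82
ee_pos: [0.5489, -0.1246, 0.2073]
tcp_rot: [-180.0, -0.0, -165.4]
wrist_force: [-2.0, -0.3, -1.6]
opening: -0.0001
```

>>> drive_tool:
  plan:
    - [0,[0.0005,0.0001,0],0]

```text
time: 20.95
ee_pos: [0.5494, -0.1245, 0.2073]
tcp_rot: [-180.0, -0.0, -165.4]
wrist_force: [-2.7, -0.3, -2.0]
opening: 0.0
```

>>> drive_tool:
  plan:
    - [0,[0.0005,0.0001,0],0]

```text
time: 21.08
ee_pos: [0.5498, -0.1244, 0.2072]
tcp_rot: [180.0, -0.0, -165.4]
wrist_force: [-2.8, -0.8, -1.7]
opening: -0.0002
```

>>> drive_tool:
  plan:
    - [0,[0.0005,0.0001,0],0]

```text
time: 21.2
ee_pos: [0.5502, -0.1243, 0.2072]
tcp_rot: [180.0, -0.0, -165.4]
wrist_force: [-3.3, -1.1, -1.9]
opening: -0.0001
```

>>> drive_tool:
  plan:
    - [0,[0.0005,0.0001,0],0]

```text
time: 21.32
ee_pos: [0.5507, -0.1242, 0.2071]
tcp_rot: [180.0, -0.0, -165.4]
wrist_force: [-5.2, -0.5, -3.3]
opening: 0.0
```

>>> drive_tool:
  plan:
    - [0,[0.0005,0.0002,0],0]

```text
time: 21.45
ee_pos: [0.5511, -0.124, 0.2071]
tcp_rot: [180.0, -0.0, -165.4]
wrist_force: [-5.5, -1.8, -4.5]
opening: -0.0002
```

>>> drive_tool:
  plan:
    - [0,[0.0005,0.0001,0],0]

```text
time: 21.58
ee_pos: [0.5515, -0.1239, 0.207]
tcp_rot: [180.0, -0.1, -165.4]
wrist_force: [-6.3, -1.5, -2.6]
opening: -0.0002
```

>>> drive_tool:
  plan:
    - [0,[0.0005,0.0001,0],0]
    - [0,[0.0005,0.0001,0],0]

```text
time: 21.82
ee_pos: [0.5523, -0.1237, 0.2069]
tcp_rot: [180.0, -0.1, -165.4]
wrist_force: [-7.1, -0.5, -4.7]
opening: -0.0001
```

>>> drive_tool:
  plan:
    - [0,[-0.0048,-0.0013,0],0]
    - [0,[-0.0145,-0.0038,0],0]
    - [0,[-0.029,-0.0076,0],0]
    - [0,[-0.029,-0.0076,0],0]
    - [0,[-0.029,-0.0076,0],0]
    - [0,[-0.029,-0.0076,0],0]
    - [0,[0,0,0],0]

```text
time: 22.7
ee_pos: [0.4164, -0.1597, 0.2084]
tcp_rot: [-179.9, 0.2, -165.5]
wrist_force: [1.1, 0.7, -0.7]
opening: -0.0004
```

```bash
python3 st.py b8;python3 kn.py b8
```

```text
22.7 tool local -0.11330623225673486 -0.0368764368629022 0.20841606367702878 yaw [-1.79904169e+02  1.50092702e-01 -1.65526004e+02] F fwd/left 1.247897541632288 0.35748553081506984
knob/gripper pts 228 [ 0.03305533 -0.05614968  0.228004  ] [ 0.07756558 -0.01459852  0.25964115] [ 0.05458972 -0.03394259  0.25041711]
```

View pics/b8c.png

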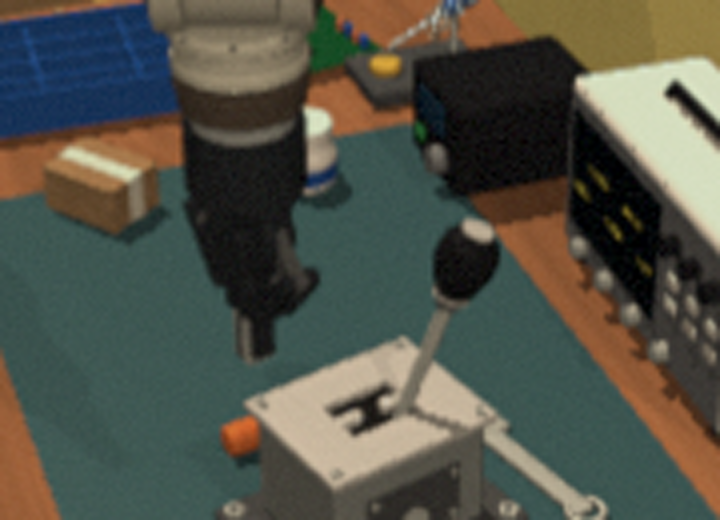

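View pics/kcb8.png

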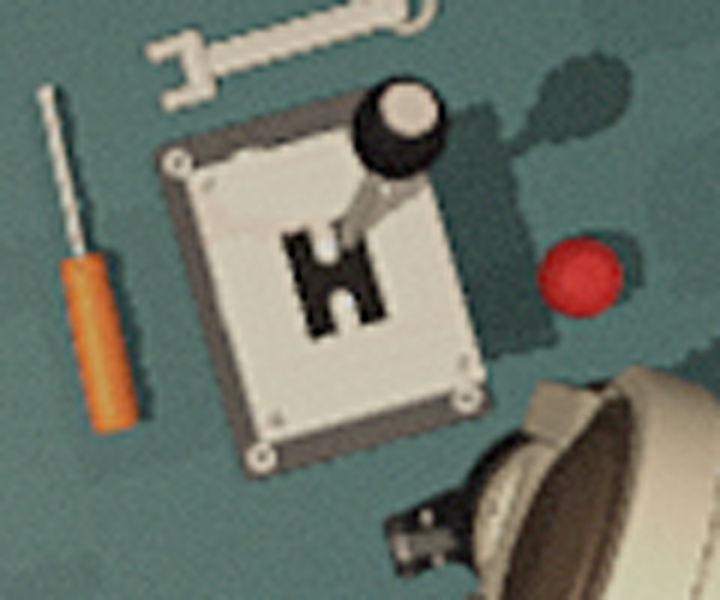

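Top view: the knob centre is at +55 mm forward and -35 mm to the side, so the lever is home in third. The bystanders look unmoved and the arm is clear. I'll hand it in.

>>> drive_tool:
  plan:
    - [0,[0,0,0],0]
    - [0,[0,0,0],0]
    - [0,[0,0,0],0]

```text
time: 23.18
ee_pos: [0.4178, -0.1591, 0.207]
tcp_rot: [180.0, -0.0, -165.4]
wrist_force: [0.5, -0.1, -0.0]
opening: -0.0002
```

```bash
python3 -c "
from workcell import job
print(job.job_done())"
```

```text
the job is handed in; nothing more can be done
None
```

With the fingers shut, I pushed the lever forward out of second to neutral, across to the right, then forward into third, and handed the job in at about 23 s; no verdict is reported.

- **Final position:** the top camera put the knob centre about +55 mm forward and -35 mm to the side. That is roughly 0.26 rad fore_aft and 0.17 rad across, so within the home limits for third.
- **Stop and forces:** the forward force rose from about 3 N to 7 N at the end, which I read as the hard stop. The readings at the end of each move showed no more than about 9 N in total; the limit is 35 N.
- **Arm clear:** I backed the arm off about 14 cm behind the lever. The wrist force read about zero at hand-in.
- **Bystanders:** by eye, the screwdriver, wrench and spare knob looked unmoved in the last top view, as did the jar and carton from the side. I did not measure any of them or recheck the mug and solder reel, but the fingers stayed above 0.2 m.
- **Disagreement:** both cameras put the shut fingertips about 16 mm behind the TCP, where the text says 22 mm ahead. I used the camera values, and the contacts came where they predicted.

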